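# Sort cores, jars and the weight into their lab trays

## Robot

A 7-joint arm with a two-finger parallel gripper is mounted at the origin on the work surface. World frame = base frame: x ahead of the robot, y to its left, z up, the work surface at z = 0. Lengths are in m, angles in degrees, forces in N, time in s.
With the tool pointing down it reaches from about 0.35 to 0.9 m from the base axis. Payload 7.2 kg.
Tool frame: the origin (TCP) lies midway between the tips of the shut fingers; the grasp point (between the pads) lies 19 mm behind it; z points along the fingers, y is the line along which they close (so a half turn about z gives the same grasp; the last joint's range is limited). The gripper opens to 85 mm and grips with 20 to 120 N. Pads are 22 mm wide; open, the fingers measure 114 mm over their backs; the gripper's body (76 mm by 85 mm) begins 54 mm behind the grasp point. The pads swing forward as they close: fully open they stand 13 mm farther back than shut.
Start: joints at [69.488, 23.554, -0.728, 91.456, 0.321, 64.991, -4.71], TCP at [0.179, -0.599, 0.231] pointing down, gripper open.
Joint ranges: [-169.25, 169.25], [-16.82, 113.86], [-84.01, 82.57], [7.8, 145.47], [-59.2, 239.2], [7.22, 106.19], [-163.78, 163.78]. Speed limits (degrees/s): [136.94, 136.94, 172.46, 172.46, 180, 180, 180].

## Interface

Orientations are given as a 3x3 rotation matrix whose columns are the frame's x, y, z axes.
In Python, from rig import get_state, read_camera, sign_off gives the robot as it stands. The module is installed in compiled form; this text tells all that it offers.
- The arm moves only by the shell command python3 -m handwheel 'ROWS' [FORCE]. ROWS is JSON, a list of rows, each a list of 7 numbers: the shift along the tool's x, y, z as a fraction of full scale, then the turn, a rotation vector about the tool's x, y, z as a fraction of full scale, then the opening, from -1 (shut) to 1 (fully open). A call has 1 to 8 rows; each row shifts and turns the commanded pose from where the row before left it, along the tool's axes as they then stand; what a row does not reach is not made up. Full scale, the value 1, is 0.75 m for a shift and pi rad for a turn. A row lasts 1/12 s, in which the tool goes at most 41.7 mm and 7.16 degrees, less where a joint would pass 70% of its speed; a pose out of reach is approached as far as the arm can. A call with a number of a shift or a turn outside -1 to 1 is refused whole. A call with a gripper value outside its range is refused whole. The fingers move at their own pace and stop on an object; FORCE is the grip in N (left out, the last holds). Time passes only in rows, so rows that do not move let the fingers close. It gives the time, the measured TCP pose, the force, the opening and the grip force at its end, in the units of the state.
- get_state(): the state, without advancing time (a new reading comes with each control period).
- read_camera(name): name is "scene" or "top" or "wrist"; returns a dict with "pixels" (420x560x3 uint8, red, green, blue), "fx", "fy", "cx", "cy" (pixels), "rvec" (rotation vector, rad) and "tvec" (3), from world to camera coordinates, as OpenCV has them; the wrist camera has in their place "mount" (4x4, takes a point from camera to tool coordinates, whose origin is the TCP and whose axes are the flange's). Camera axes: x right, y down, z forward; pixel columns grow to the right and rows downward; lengths in m; the calibration is good to about 2 mm. The wrist camera is an equidistant fisheye: a pixel r from the principal point sees the ray r / f radians off the axis. A picture is of the moment at which its call begins: read the wrist's pose just before it. There is no depth.
- sign_off(): hands the job in; it is judged then, once.
The state is a dict: "time": time; "joints": joint angles; "qd": joint speeds; "effort": joint torques, N m; "position": TCP position; "tool_rot": TCP orientation; "contact_force": force on the tool from outside, world axes, zero at the start; "wrist_torque": the same for the moment, N m; "grip_width": finger opening in m; "grasp_force": force on a finger pad.
Only numpy, scipy, OpenCV 4.12 (cv2) and the standard library are available. Lean on these libraries where they do the work, as an engineer would, in place of code of your own. Each camera call takes 0.05 s, during which the arm holds its last target. There are 200 camera calls.

## Task

Clear the lab bench by sorting the five loose things: both pale grey concrete cores into the orange tray, both red-capped amber jars into the blue tray, and the brass weight into the green tray, each standing upright on the tray's floor. Set them down gently, never letting one drop, and leave the glass beaker and the white tub where they stand.

Things in the scene. Friction and masses are not known exactly. Their poses are not given: they have to be found in the camera images.
- core_1: Pale grey concrete test core, a plain upright cylinder, 40 mm diameter, 65 mm high, about 0.19 kg (varies). Origin: centre of its underside, z up along its axis.
- core_2: A second, identical pale grey concrete test core, a plain upright cylinder, 40 mm diameter, 65 mm high, about 0.19 kg (varies). Origin: centre of its underside, z up along its axis.
- jar_1: Amber glass sample jar with a red screw cap, straight-sided and standing upright, 40 mm diameter, 62 mm high in all (the cap is the top 14 mm, also 40 mm wide), about 0.1 kg (varies). Origin: centre of its underside, z up along its axis.
- jar_2: A second, identical amber glass sample jar with a red screw cap, straight-sided and standing upright, 40 mm diameter, 62 mm high in all (the cap is the top 14 mm, also 40 mm wide), about 0.1 kg (varies). Origin: centre of its underside, z up along its axis.
- weight: Brass weight standing upright: cylinder 38 mm diameter, 45 mm high, then a 14 mm wide neck and a 24 mm wide knob, 62 mm high in all, about 0.4 kg (varies). Origin: centre of its underside, z up along its axis.
- orange_tray: Orange, screwed-down open tray, 130 mm (its x) by 150 mm (its y) outside, 20 mm high, walls and floor 4 mm thick. Origin: centre of its underside, z up; it may be turned about the vertical by up to 0.3 rad.
- blue_tray: Blue, screwed-down open tray, 130 mm (its x) by 150 mm (its y) outside, 20 mm high, walls and floor 4 mm thick. Origin: centre of its underside, z up; it may be turned about the vertical by up to 0.3 rad.
- green_tray: Green, screwed-down open tray, 130 mm (its x) by 150 mm (its y) outside, 20 mm high, walls and floor 4 mm thick. Origin: centre of its underside, z up; it may be turned about the vertical by up to 0.3 rad.
- beaker: Bystander, to be left alone: empty loose clear glass beaker, 68 mm diameter, 90 mm high. Origin: centre of its underside.
- tub: Bystander, to be left alone: closed loose white plastic tub, 66 mm diameter, 90 mm high. Origin: centre of its underside.

How it is judged:
By the outcome, as a careful person would: the job done as asked, in the order asked, and still so for the second after the job is handed in, with the robot touching nothing.
It also fails if it takes over 118 s, if anything falls off the work surface, if the arm or the gripper's body presses on something with over 40 N, if the wrist force passes 120 N, or if a joint passes its speed limit or range.

## Working session

There is one attempt and no reset: what is moved stays moved. The work goes in short steps, Python scripts to look and compute and a shell command to move; the robot and the scene stay as the last step left them, time stands still between calls to the robot, and variables do not carry over. Pictures are saved under pics/ and viewed, at most 14 in all, crops included, and the job is handed in when it is done.

```bash
mkdir -p pics; python3 - <<'E'
from rig import *
import cv2,pickle
s=get_state();print(s)
d={}
for n in("scene","top"):
    c=read_camera(n);d[n]=c;cv2.imwrite(f"pics/{n}0.png",c["pixels"][:,:,::-1]);print(n,{k:v for k,v in c.items() if k!="pixels"})
pickle.dump(d,open("cam.pkl","wb"))
E
```

```text
{'time': 0.0, 'joints': array([69.48870817, 23.60300036, -0.72869062, 91.50623927,  0.3218631 ,
       64.98781295, -4.70825365]), 'qd': array([-0.06683348,  0.03992658,  0.04048189,  0.02127034, -0.08377775,
        0.00279083, -0.05658407]), 'effort': array([ 8.81431170e-04, -6.00622272e+01,  6.82645049e-01, -2.99408501e+01,
        1.39012624e-02,  1.06086448e-02, -5.22460539e-05]), 'position': array([ 0.17840785, -0.59846999,  0.23040493]), 'tool_rot': array([[ 9.58285900e-01,  2.85810735e-01, -5.97746713e-04],
       [ 2.85811330e-01, -9.58284661e-01,  1.54665764e-03],
       [-1.30760149e-04, -1.65298299e-03, -9.99998625e-01]]), 'contact_force': array([0.04390021, 0.08768433, 0.25898644]), 'wrist_torque': array([ 0.02265839,  0.04947914, -0.02383267]), 'grasp_force': 0.0, 'grip_width': 0.08540501863538329}
scene {'fx': 540.625461597197, 'fy': 540.625461597197, 'cx': 275.5107625736141, 'cy': 205.82635738158706, 'rvec': array([ 1.30840219,  2.20100764, -0.94202408]), 'tvec': array([ 0.26220224, -0.33113828,  1.71089775])}
top {'fx': 517.1203741536924, 'fy': 517.1203741536924, 'cx': 282.233596056296, 'cy': 205.64173084650284, 'rvec': array([ 2.13233559, -2.16649724,  0.16246241]), 'tvec': array([0.01806719, 0.59165336, 1.24053302])}
```

View pics/top0.png

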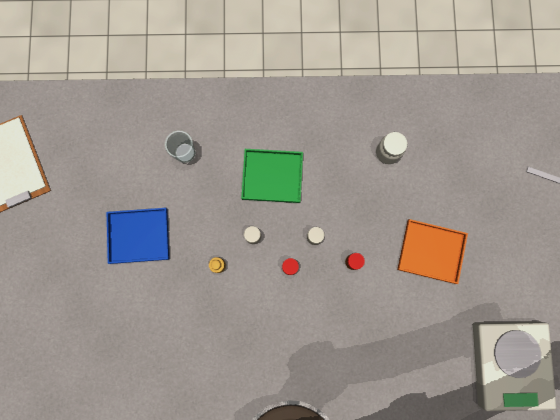

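View pics/scene0.png

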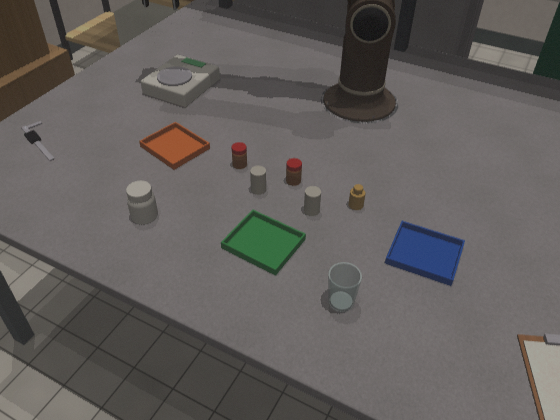

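The top view has +x up and +y to the left. Pixel positions there:

| Thing | Pixel |
|---|---|
| cores | (252,235), (316,235) |
| jars | (291,267), (356,261) |
| weight | (217,265) |
| green tray | (272,176) |
| blue tray | (138,236) |
| orange tray | (432,252) |
| beaker | (180,146) |
| tub | (394,147) |

The scene view shows the same layout seen from the front. I'll measure positions next.

```bash
cat > h.py <<'E'
import numpy as np,cv2,pickle
def proj(c,P):
    return cv2.projectPoints(np.float64(P).reshape(-1,3),c["rvec"],c["tvec"],np.array([[c["fx"],0,c["cx"]],[0,c["fy"],c["cy"]],[0,0,1]]),None)[0].reshape(-1,2)
def back(c,uv,z):
    R=cv2.Rodrigues(c["rvec"])[0];o=-R.T@c["tvec"]
    d=R.T@np.array([(uv[0]-c["cx"])/c["fx"],(uv[1]-c["cy"])/c["fy"],1]);return o+d*(z-o[2])/d[2]
def blob(img,seed,r,f):
    """centroid/minrect of the pixels near seed that pass f(hsv,rgb)"""
    hsv=cv2.cvtColor(img,cv2.COLOR_RGB2HSV).astype(int)
    m=f(hsv[...,0],hsv[...,1],hsv[...,2]).astype(np.uint8)
    k=np.zeros_like(m);cv2.circle(k,seed,r,1,-1);m=m*k
    n,l,st,ce=cv2.connectedComponentsWithStats(m)
    i=1+np.argmax(st[1:,4]);ys,xs=np.where(l==i)
    return ce[i],st[i],cv2.minAreaRect(np.c_[xs,ys].astype(np.float32))
E
cat > m.py <<'E'
from h import *
d=pickle.load(open("cam.pkl","rb"));t=d["top"];s=d["scene"]
red=lambda H,S,V:((H<8)|(H>172))&(S>150)
core=lambda H,S,V:(V>165)&(S<70)
br=lambda H,S,V:(H>10)&(H<30)&(S>110)
for n,uv,f,z in[("core_a",(252,235),core,.065),("core_b",(316,235),core,.065),("jar_a",(291,267),red,.062),("jar_b",(356,261),red,.062),("weight",(217,265),br,.05)]:
    c,st,r=blob(t["pixels"],uv,14,f);P=back(t,c,z);print(n,c.round(1),st,P.round(4),"scene top px",proj(s,P).round(1),"diam",np.array(r[1])/517*1.2)
for n,uv,f in[("green",(272,176),lambda H,S,V:(H>45)&(H<75)&(S>120)),("blue",(138,236),lambda H,S,V:(H>100)&(H<130)&(S>130)),("orange",(432,252),lambda H,S,V:(H>5)&(H<20)&(S>150))]:
    c,st,r=blob(t["pixels"],uv,55,f);b=cv2.boxPoints(r);W=np.array([back(t,p,.02) for p in b])
    e=np.diff(np.r_[W,W[:1]],axis=0);L=np.linalg.norm(e,axis=1)
    k=np.argmax(L[:2]);print(n,W.mean(0).round(4),L.round(3),"long-edge yaw from y",np.degrees(np.arctan2(-e[k,0]/e[k,1],1)).round(1))
    print(proj(s,W).round())
for n,uv,z in[("beaker",(180,146),.09),("tub",(395,144),.09)]: print(n,back(t,uv,z).round(3))
print("tcp px",proj(t,[.178,-.598,.23]),proj(s,[.178,-.598,.23]),"base",proj(t,[0,0,0]),proj(s,[0,0,0]))
for n,uv,f in[("ca",(312,195),core),("cb",(258,173),core),("ja",(294,165),red),("jb",(239,149),red)]:
    c,st,r=blob(s["pixels"],uv,16,f);print(n,c.round(1),st)
E
python3 m.py
```

```text
core_a [251.5 233.7] [244 226  16  16 208] [0.5213 0.0843 0.065 ] scene top px [[312.5 190.7]] diam [0.03481625 0.03481625]
core_b [315.8 234.4] [308 227  16  16 205] [ 0.5171 -0.0712  0.065 ] scene top px [[257.3 169.9]] diam [0.03481625 0.03481625]
jar_a [290.  266.2] [282 258  17  17 214] [ 0.4418 -0.0075  0.062 ] scene top px [[293.5 162. ]] diam [0.03610758 0.03610758]
jar_b [355.2 260.9] [347 253  17  17 224] [ 0.452  -0.1648  0.062 ] scene top px [[238.9 146.1]] diam [0.03713733 0.03713733]
weight [216.6 264.7] [209 257  17  16 208] [0.4484 0.1701 0.05  ] scene top px [[356.4 189.2]] diam [0.03743354 0.03449757]
green [0.6739 0.0337 0.02  ] [0.132 0.15  0.132 0.148] long-edge yaw from y -4.1
[[305. 232.]
 [275. 269.]
 [220. 241.]
 [253. 208.]]
blue [0.5263 0.3736 0.02  ] [0.157 0.131 0.154 0.13 ] long-edge yaw from y 3.3
[[455. 280.]
 [385. 256.]
 [399. 219.]
 [464. 239.]]
orange [ 0.4748 -0.3651  0.02  ] [0.131 0.158 0.131 0.156] long-edge yaw from y -14.6
[[211. 143.]
 [173. 164.]
 [137. 140.]
 [175. 121.]]
beaker [0.735 0.255 0.09 ]
tub [ 0.732 -0.268  0.09 ]
tcp px [[586.78119507 390.68286046]] [[161.310698  12.014282]] base [[289.7649657  452.27442914]] [[358.36387686 101.19018934]]Traceback (most recent call last):
  File "m.py", line 16, in <module>
    c,st,r=blob(s["pixels"],uv,16,f);print(n,c.round(1),st)
           ~~~~^^^^^^^^^^^^^^^^^^^^^
  File "h.py", line 13, in blob
    i=1+np.argmax(st[1:,4]);ys,xs=np.where(l==i)
        ~~~~~~~~~^^^^^^^^^^
    return _wrapfunc(a, 'argmax', axis=axis, out=out, **kwds)
    return bound(*args, **kwds)
ValueError: attempt to get argmax of an empty sequence
```

The top faces back-projected into the scene view agree to about 1 px, and the tray sizes match. So core_a is at (0.521, 0.084), core_b at (0.517, -0.071), and the jars at (0.442, -0.008) and (0.452, -0.165). I'll square the tool to the world axes, then go above core_b.

```bash
python3 -m handwheel '[[0,0,0,0,0,0.0307,1],[0,0,0,0,0,0.0307,1],[0,0,0,0,0,0.0307,1],[0.025,-0.039,0,0,0,0,1],[0.025,-0.039,0,0,0,0,1],[0.025,-0.039,0,0,0,0,1],[0.025,-0.039,0,0,0,0,1],[0.025,-0.039,0,0,0,0,1]]' 30
python3 -m handwheel '[[0.025,-0.039,0,0,0,0,1],[0.025,-0.039,0,0,0,0,1],[0.025,-0.039,0,0,0,0,1],[0.025,-0.039,0,0,0,0,1],[0.025,-0.039,0,0,0,0,1],[0.025,-0.039,0,0,0,0,1],[0.025,-0.039,0,0,0,0,1],[0.025,-0.039,0,0,0,0,1]]'
```

```text
time: 0.77
position: [0.2727, -0.4509, 0.2309]
tool_rot: [[1.0, 0.0, -0.0], [0.0, -1.0, 0.001], [-0.0, -0.001, -1.0]]
contact_force: [0.6, -0.4, -0.1]
grip_width: 0.0853
grasp_force: 0.0
time: 1.43
position: [0.4225, -0.217, 0.2312]
tool_rot: [[1.0, 0.0, -0.0], [0.0, -1.0, -0.0], [-0.0, 0.0, -1.0]]
contact_force: [0.3, -1.0, -0.1]
grip_width: 0.0853
grasp_force: 0.0
```

```bash
python3 -m handwheel '[[0.0252,-0.0389,0,0,0,0,1],[0.0252,-0.0389,0,0,0,0,1],[0.0252,-0.0389,0,0,0,0,1],[0.0252,-0.0389,0,0,0,0,1],[0.0252,-0.0389,0,0,0,0,1],[0,0,0.04,0,0,0,1],[0,0,0.04,0,0,0,1],[0,0,0,0,0,0,1]]'
python3 - <<'E'
from rig import *
import cv2
from h import *
s=get_state();c=read_camera("wrist");print({k:v for k,v in c.items() if k!="pixels"})
im=c["pixels"][:,:,::-1].copy();cv2.imwrite("pics/w1.png",im)
M=np.linalg.inv(c["mount"])
for n,P in [("core_b",(.5171,-.0712,.065)),("jar_a",(.4418,-.0075,.062)),("core_a",(.5213,.0843,.065)),("jar_b",(.452,-.1648,.062))]:
    p=M@np.r_[s["tool_rot"].T@(np.array(P)-s["position"]),1]
    th=np.arctan2(np.hypot(p[0],p[1]),p[2]);u=p[:2]/np.hypot(p[0],p[1])*th
    print(n,(c["cx"]+c["fx"]*u[0]).round(1),(c["cy"]+c["fy"]*u[1]).round(1))
E
```

```text
time: 2.1
position: [0.5133, -0.0718, 0.1662]
tool_rot: [[1.0, 0.002, -0.009], [0.002, -1.0, 0.001], [-0.009, -0.001, -1.0]]
contact_force: [-1.9, -0.4, -0.1]
grip_width: 0.0854
grasp_force: 0.0
{'fx': 325.19226210127806, 'fy': 325.19226210127806, 'cx': 279.1484876781416, 'cy': 212.9007508821867, 'mount': array([[-3.22098065e-04, -9.49520082e-01, -3.13706090e-01,
         8.09045380e-02],
       [ 9.99999880e-01, -1.89793275e-04, -4.52287999e-04,
        -1.43185796e-03],
       [ 3.69917232e-04, -3.13706198e-01,  9.49520029e-01,
        -1.42253164e-01],
       [ 0.00000000e+00,  0.00000000e+00,  0.00000000e+00,
         1.00000000e+00]])}
core_b 280.5 207.8
jar_a 209.2 286.7
core_a 101.4 203.3
jar_b 384.1 276.1
```

View pics/w1.png

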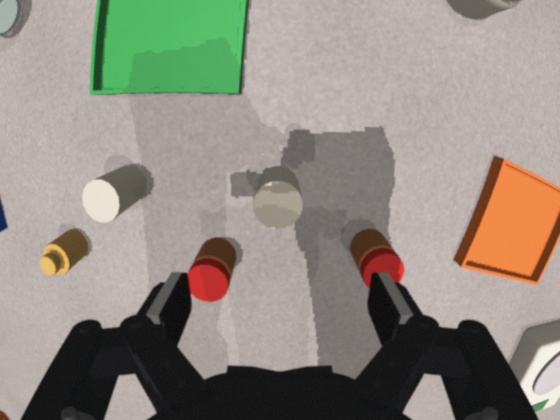

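The wrist view shows core_b's top at (277,205), jar_a's cap at (210,281), jar_b's cap at (384,268) and core_a's top at (102,201). The cores are within about 3 px of prediction, but the jars are 6–8 px higher than predicted. I'll repeat the measurement with the arm settled.

```bash
cat > w.py <<'E'
from rig import *
from h import *
def wback(c,s,uv,z):
    d=(np.array(uv)-[c["cx"],c["cy"]])/c["fx"];th=np.hypot(*d)
    r=np.r_[d/th*np.sin(th),np.cos(th)];M=c["mount"];R=s["tool_rot"]
    o=s["position"]+R@M[:3,3];v=R@M[:3,:3]@r;return o+v*(z-o[2])/v[2]
if __name__=="__main__":
    s=get_state();c=read_camera("wrist");print(s["position"].round(4),s["tool_rot"][2].round(4))
    red=lambda H,S,V:((H<8)|(H>172))&(S>150)&(V>150)
    core=lambda H,S,V:(V>125)&(S<60)&(H<40)&(S>28)
    im=c["pixels"];print(im[205,278],im[201,102],im[201,220],im[268,384])
    for n,uv,f,z in[("jar_a",(210,281),red,.062),("jar_b",(384,268),red,.062),("core_b",(278,203),core,.065),("core_a",(102,201),core,.065)]:
        b,st,r=blob(im,uv,28,f);print(n,b.round(1),st,wback(c,s,b,z).round(4))
E
python3 w.py
```

```text
[ 0.5143 -0.0724  0.1688] [-6.5e-03 -8.0e-04 -1.0e+00]
[160 152 137] [235 227 212] [163 155 151] [152  37  34]
jar_a [207.1 282.4] [ 188  265   40   36 1128] [ 0.4461 -0.006   0.062 ]
jar_b [383.5 266.9] [363 255  39  31 603] [ 0.4613 -0.1643  0.062 ]
core_b [276.7 205. ] [ 252  182   50   47 1818] [ 0.5199 -0.0689  0.065 ]
core_a [111.  194.7] [ 90 179  31  42 129] [0.5296 0.0738 0.065 ]
```

```bash
python3 -m handwheel '[[0,0,0,0,0,0,1],[0,0,0,0,0,0,1],[0,0,0,0,0,0,1]]'; python3 w.py
```

```text
time: 2.45
position: [0.5174, -0.0732, 0.1729]
tool_rot: [[1.0, -0.0, 0.003], [-0.0, -1.0, -0.001], [0.003, 0.001, -1.0]]
contact_force: [0.1, 0.3, 0.0]
grip_width: 0.0856
grasp_force: 0.0
[ 0.5174 -0.0732  0.1729] [ 2.6e-03  5.0e-04 -1.0e+00]
[168 159 144] [235 227 211] [170 160 155] [154  40  37]
jar_a [207.4 284.4] [ 188  267   40   36 1095] [ 0.4461 -0.0059  0.062 ]
jar_b [379.9 268.6] [361 258  38  29 530] [ 0.4616 -0.1632  0.062 ]
core_b [275.8 208. ] [ 252  186   49   45 1725] [ 0.5201 -0.069   0.065 ]
core_a [112. 200.] [ 90 183  33  43 143] [0.528  0.0751 0.065 ]
```

```bash
python3 -m handwheel '[[0.002,-0.0043,0.04,0,0,0,1],[0,0,0.04,0,0,0,1],[0,0,0.04,0,0,0,1],[0,0,0.04,0,0,0,1],[0,0,0.025,0,0,0,1],[0,0,0.015,0,0,0,1],[0,0,0,0,0,0,1],[0,0,0,0,0,0,1]]'
python3 -m handwheel '[[0,0,0,0,0,0,-0.2],[0,0,0,0,0,0,-0.2],[0,0,0,0,0,0,-0.2],[0,0,0,0,0,0,-0.2],[0,0,0,0,0,0,-0.2],[0,0,0,0,0,0,-0.2]]' 30
```

```text
time: 3.17
position: [0.5185, -0.0695, 0.0218]
tool_rot: [[1.0, 0.0, 0.0], [0.0, -1.0, -0.0], [0.0, 0.0, -1.0]]
contact_force: [-0.2, -0.4, 0.7]
grip_width: 0.0853
grasp_force: 0.0
time: 3.67
position: [0.5187, -0.0696, 0.0224]
tool_rot: [[1.0, 0.0, 0.002], [0.0, -1.0, -0.0], [0.002, 0.0, -1.0]]
contact_force: [-1.9, -0.4, 6.1]
grip_width: 0.0383
grasp_force: 29.3
```

```bash
python3 -m handwheel '[[0,0,-0.01,0,0,0,-0.5],[0,0,-0.03,0,0,0,-0.5],[0,0,-0.04,0,0,0,-0.5],[0,0,-0.04,0,0,0,-0.5],[0,0.015,-0.03,0,0,0,-0.5],[0,0.03,-0.01,0,0,0,-0.5],[-0.002,0.04,0,0,0,0,-0.5],[-0.002,0.04,0,0,0,0,-0.5]]' 40
python3 -m handwheel '[[-0.003,0.045,0,0,0,0,-0.5],[-0.003,0.045,0,0,0,0,-0.5],[-0.003,0.045,0,0,0,0,-0.5],[-0.003,0.045,0,0,0,0,-0.5],[-0.003,0.045,0,0,0,0,-0.5],[-0.002,0.035,0,0,0,0,-0.5],[0,0.015,0,0,0,0,-0.5],[0,0,0,0,0,0,-0.5]]'
```

```text
time: 4.33
position: [0.5155, -0.1637, 0.1429]
tool_rot: [[1.0, 0.002, 0.002], [0.002, -1.0, -0.001], [0.002, 0.001, -1.0]]
contact_force: [-0.6, -0.5, -2.2]
grip_width: 0.0381
grasp_force: 40.6
time: 5.0
position: [0.5009, -0.3732, 0.1412]
tool_rot: [[1.0, -0.004, -0.001], [-0.004, -1.0, -0.001], [-0.001, 0.001, -1.0]]
contact_force: [0.3, -0.0, -1.8]
grip_width: 0.0381
grasp_force: 40.7
```

```bash
python3 -m handwheel '[[0,0,0,0,0,0,-0.5],[0,0,0,0,0,0,-0.5]]'
python3 - <<'E'
from w import *
s=get_state();c=read_camera("wrist");cv2.imwrite("pics/w2.png",c["pixels"][:,:,::-1])
E
```

```text
time: 5.17
position: [0.5028, -0.3675, 0.1413]
tool_rot: [[1.0, 0.002, -0.0], [0.002, -1.0, 0.001], [-0.0, -0.001, -1.0]]
contact_force: [1.1, 0.7, -1.7]
grip_width: 0.0379
grasp_force: 40.7
```

View pics/w2.png

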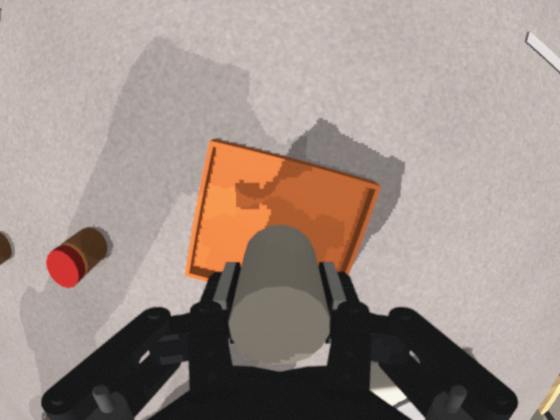

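The core hangs upright over the orange tray, whose far corners are at (212,141) and (378,184). I'll lower it in stages.

```bash
python3 -m handwheel '[[0.001,0.007,0.02,0,0,0,-0.5],[0,0,0.04,0,0,0,-0.5],[0,0,0.04,0,0,0,-0.5],[0,0,0.03,0,0,0,-0.5],[0,0,0.012,0,0,0,-0.5],[0,0,0.005,0,0,0,-0.5],[0,0,0,0,0,0,-0.5],[0,0,0,0,0,0,-0.5]]'
python3 -m handwheel '[[0,0,0.002,0,0,0,-0.5],[0,0,0.001,0,0,0,-0.5],[0,0,0.001,0,0,0,-0.5],[0,0,0,0,0,0,-0.5],[0,0,0,0,0,0,-0.5]]'
```

```text
time: 5.88
position: [0.5041, -0.3749, 0.032]
tool_rot: [[1.0, 0.001, 0.001], [0.001, -1.0, -0.001], [0.001, 0.001, -1.0]]
contact_force: [0.1, 0.0, -2.3]
grip_width: 0.0379
grasp_force: 40.7
time: 6.3
position: [0.5033, -0.3748, 0.0284]
tool_rot: [[1.0, 0.0, 0.0], [0.0, -1.0, -0.0], [0.0, 0.0, -1.0]]
contact_force: [-0.1, -0.3, -2.1]
grip_width: 0.0378
grasp_force: 40.7
```

Still hanging (about -2 N), with roughly 2 mm to go.

```bash
for i in 1 2 3; do python3 -m handwheel '[[0,0,0.001,0,0,0,-0.5],[0,0,0,0,0,0,-0.5],[0,0,0,0,0,0,-0.5]]' | grep -E "pos|contact"; done
```

```text
position: [0.5032, -0.3747, 0.0273]
contact_force: [0.3, -0.2, -2.1]
position: [0.5033, -0.3747, 0.0265]
contact_force: [-0.4, -0.2, -1.7]
position: [0.5033, -0.3747, 0.0265]
contact_force: [-2.1, 1.5, 4.7]
```

```bash
python3 -m handwheel '[[0,0,0,0,0,0,0.1],[0,0,0,0,0,0,0.4],[0,0,0,0,0,0,1],[0,0,0,0,0,0,1],[0,0,-0.01,0,0,0,1],[0,0,-0.03,0,0,0,1],[0,0,-0.04,0,0,0,1],[0,0,-0.04,0,0,0,1]]'
python3 -m handwheel '[[0,-0.023,-0.04,0,0,0,1],[0.002,-0.045,0,0,0,0,1],[0.002,-0.045,0,0,0,0,1],[0.002,-0.045,0,0,0,0,1],[0.002,-0.045,0,0,0,0,1],[0.002,-0.045,0,0,0,0,1],[0.002,-0.045,0,0,0,0,1],[0.002,-0.045,0,0,0,0,1]]'
python3 -m handwheel '[[0.002,-0.045,0,0,0,0,1],[0.002,-0.045,0,0,0,0,1],[0.002,-0.045,0,0,0,0,1],[0.002,-0.045,0,0,0,0,1],[0.002,-0.045,0,0,0,0,1],[0.002,-0.045,0,0,0,0,1],[0.002,0,0,0,0,0,1],[0,0,0,0,0,0,1]]'
python3 - <<'E'
from w import *
s=get_state();c=read_camera("wrist");print(s["position"].round(4));cv2.imwrite("pics/w3.png",c["pixels"][:,:,::-1])
core=lambda H,S,V:(V>120)&(S<60)&(H<40)&(S>24)
b,st,r=blob(c["pixels"],(279,205),30,core);print(b,st,wback(c,s,b,.065).round(4))
E
```

```text
time: 7.72
position: [0.5028, -0.3743, 0.1166]
tool_rot: [[1.0, 0.001, -0.001], [0.001, -1.0, 0.001], [-0.001, -0.001, -1.0]]
contact_force: [0.3, -0.5, -0.2]
grip_width: 0.0855
grasp_force: 0.0
time: 8.38
position: [0.5136, -0.1197, 0.1465]
tool_rot: [[1.0, 0.0, 0.001], [0.0, -1.0, -0.0], [0.001, 0.0, -1.0]]
contact_force: [0.8, -0.7, 0.8]
grip_width: 0.0852
grasp_force: 0.0
time: 9.05
position: [0.5241, 0.0839, 0.1464]
tool_rot: [[1.0, 0.005, 0.001], [0.005, -1.0, 0.001], [0.001, -0.001, -1.0]]
contact_force: [-1.1, -1.3, -0.4]
grip_width: 0.0852
grasp_force: 0.0
[0.5241 0.0839 0.1464]
[282.42455243 214.114237  ] [ 253  197   53   39 1173] [0.5303 0.0832 0.065 ]
```

View pics/w3.png

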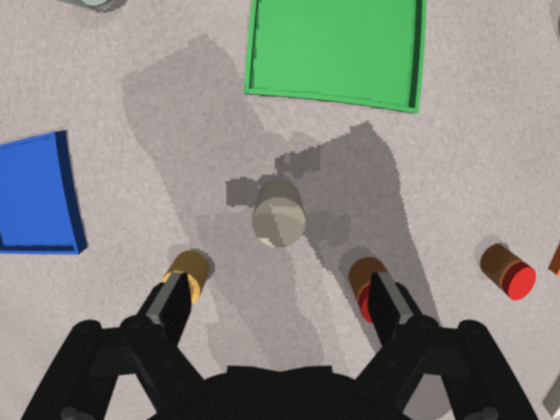

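Core_a's top is at about (278,222), centred between the fingers. Grasp it.

```bash
python3 -m handwheel '[[0,-0.002,0.04,0,0,0,1],[0,0,0.04,0,0,0,1],[0,0,0.04,0,0,0,1],[0,0,0.03,0,0,0,1],[0,0,0.016,0,0,0,1],[0,0,0,0,0,0,1],[0,0,0,0,0,0,1]]'
python3 -m handwheel '[[0,0,0,0,0,0,-0.2],[0,0,0,0,0,0,-0.2],[0,0,0,0,0,0,-0.2],[0,0,0,0,0,0,-0.2],[0,0,0,0,0,0,-0.2],[0,0,0,0,0,0,-0.5]]' 40
```

```text
time: 9.68
position: [0.5241, 0.082, 0.0215]
tool_rot: [[1.0, -0.001, -0.001], [-0.001, -1.0, -0.0], [-0.001, 0.0, -1.0]]
contact_force: [0.9, 0.3, 0.5]
grip_width: 0.0856
grasp_force: 0.0
time: 10.18
position: [0.5248, 0.083, 0.0225]
tool_rot: [[1.0, 0.001, 0.002], [0.001, -1.0, 0.0], [0.002, -0.0, -1.0]]
contact_force: [-0.7, -0.5, 7.6]
grip_width: 0.0382
grasp_force: 39.4
```

```bash
python3 -m handwheel '[[0,0,-0.01,0,0,0,-0.5],[0,0,-0.03,0,0,0,-0.5],[0,0,-0.04,0,0,0,-0.5],[0,0,-0.04,0,0,0,-0.5],[0,0.015,-0.03,0,0,0,-0.5],[0,0.03,-0.01,0,0,0,-0.5],[-0.009,0.045,0,0,0,0,-0.5],[-0.009,0.045,0,0,0,0,-0.5]]' 40
python3 -m handwheel '[[-0.009,0.045,0,0,0,0,-0.5],[-0.009,0.045,0,0,0,0,-0.5],[-0.009,0.045,0,0,0,0,-0.5],[-0.009,0.045,0,0,0,0,-0.5],[-0.009,0.045,0,0,0,0,-0.5],[-0.009,0.045,0,0,0,0,-0.5],[-0.009,0.045,0,0,0,0,-0.5],[-0.009,0.045,0,0,0,0,-0.5]]'
python3 -m handwheel '[[-0.008,0.045,0,0,0,0,-0.5],[-0.007,0.03,0,0,0,0,-0.5],[0,0.015,0,0,0,0,-0.5],[0,0,0,0,0,0,-0.5],[0,0,0,0,0,0,-0.5],[0,0,0,0,0,0,-0.5]]'
```

```text
time: 10.85
position: [0.5109, -0.0187, 0.1428]
tool_rot: [[1.0, 0.003, 0.002], [0.003, -1.0, 0.0], [0.002, -0.0, -1.0]]
contact_force: [-0.7, -0.4, -2.3]
grip_width: 0.0381
grasp_force: 40.5
time: 11.52
position: [0.4559, -0.2899, 0.1419]
tool_rot: [[1.0, 0.001, 0.0], [0.001, -1.0, 0.0], [0.0, -0.0, -1.0]]
contact_force: [0.7, -0.3, -2.4]
grip_width: 0.0381
grasp_force: 40.5
time: 12.02
position: [0.4461, -0.3539, 0.1413]
tool_rot: [[1.0, 0.003, 0.0], [0.003, -1.0, 0.001], [0.0, -0.001, -1.0]]
contact_force: [0.3, 0.3, -2.4]
grip_width: 0.0382
grasp_force: 40.6
```

```bash
python3 -m handwheel '[[0,0.005,0.02,0,0,0,-0.5],[0,0,0.04,0,0,0,-0.5],[0,0,0.04,0,0,0,-0.5],[0,0,0.03,0,0,0,-0.5],[0,0,0.012,0,0,0,-0.5],[0,0,0.006,0,0,0,-0.5],[0,0,0.002,0,0,0,-0.5],[0,0,0,0,0,0,-0.5]]'
for i in 1 2 3; do python3 -m handwheel '[[0,0,0.001,0,0,0,-0.5],[0,0,0,0,0,0,-0.5],[0,0,0,0,0,0,-0.5]]' | grep -E "pos|contact"; done
```

```text
time: 12.68
position: [0.4464, -0.3595, 0.0297]
tool_rot: [[1.0, 0.001, 0.001], [0.001, -1.0, -0.001], [0.001, 0.001, -1.0]]
contact_force: [-0.5, -0.1, -2.2]
grip_width: 0.038
grasp_force: 40.6
position: [0.446, -0.3601, 0.029]
contact_force: [0.6, 0.1, -1.2]
position: [0.4455, -0.3598, 0.0275]
contact_force: [0.5, 0.7, -2.0]
position: [0.4455, -0.3598, 0.0266]
contact_force: [0.3, 0.1, -1.0]
```

```bash
python3 -m handwheel '[[0,0,0.001,0,0,0,-0.5],[0,0,0,0,0,0,-0.5],[0,0,0,0,0,0,-0.5]]' | grep -E "pos|contact"
```

```text
position: [0.4455, -0.3598, 0.0265]
contact_force: [-3.6, 1.4, 7.0]
```

Both cores are seated. Release, then go above jar_b and look.

```bash
python3 -m handwheel '[[0,0,0,0,0,0,0.1],[0,0,0,0,0,0,0.4],[0,0,0,0,0,0,1],[0,0,0,0,0,0,1],[0,0,-0.01,0,0,0,1],[0,0,-0.03,0,0,0,1],[0,0,-0.04,0,0,0,1],[0,0,-0.04,0,0,0,1]]'
python3 -m handwheel '[[0.0013,-0.03,-0.03,0,0,0,1],[0.002,-0.045,0,0,0,0,1],[0.002,-0.045,0,0,0,0,1],[0.002,-0.045,0,0,0,0,1],[0.002,-0.045,0,0,0,0,1],[0.002,-0.036,0,0,0,0,1],[0,-0.015,0,0,0,0,1],[0,0,0,0,0,0,1]]'
python3 -m handwheel '[[0,0,0,0,0,0,1],[0,0,0,0,0,0,1]]'
python3 - <<'E'
from w import *
s=get_state();c=read_camera("wrist");print(s["position"].round(4));cv2.imwrite("pics/w4.png",c["pixels"][:,:,::-1])
red=lambda H,S,V:((H<8)|(H>172))&(S>130)&(V>60)
b,st,r=blob(c["pixels"],(279,215),40,red);print(b,st,wback(c,s,b,.062).round(4))
t=read_camera("top");cv2.imwrite("pics/top4.png",cv2.resize(t["pixels"][180:320,200:480,::-1],None,fx=2.8,fy=2.8))
E
```

```text
time: 14.35
position: [0.445, -0.3593, 0.1167]
tool_rot: [[1.0, 0.001, -0.001], [0.001, -1.0, 0.001], [-0.001, -0.001, -1.0]]
contact_force: [1.2, -0.8, 0.7]
grip_width: 0.0855
grasp_force: 0.0
time: 15.02
position: [0.4543, -0.1611, 0.1389]
tool_rot: [[1.0, 0.005, 0.001], [0.005, -1.0, 0.0], [0.001, -0.0, -1.0]]
contact_force: [0.6, -0.1, 0.1]
grip_width: 0.0855
grasp_force: 0.0
time: 15.18
position: [0.4538, -0.1656, 0.1385]
tool_rot: [[1.0, -0.001, 0.0], [-0.001, -1.0, -0.001], [0.0, 0.001, -1.0]]
contact_force: [1.1, -1.0, 0.4]
grip_width: 0.0854
grasp_force: 0.0
[ 0.4538 -0.1656  0.1385]
[279.38527397 219.49486301] [ 253  192   54   55 2336] [ 0.4575 -0.1643  0.062 ]
```

View pics/w4.png

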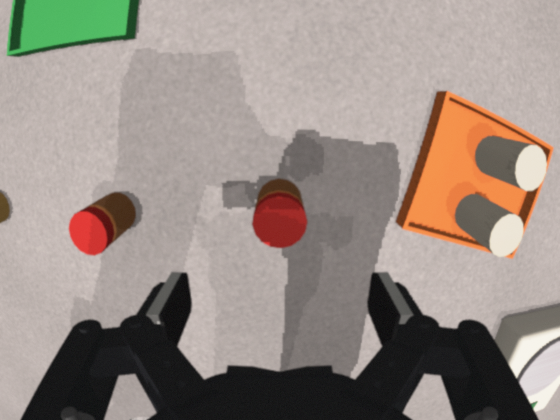

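View pics/top4.png

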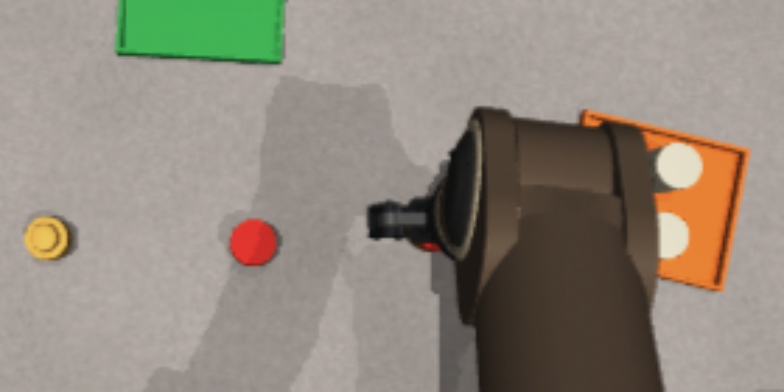

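Both cores stand upright inside the orange tray, with tops at (525,167) and (506,235) in the wrist view. jar_b's cap is centred at (279,219). Grasp the jar.

```bash
python3 -m handwheel '[[0.002,-0.001,0.04,0,0,0,1],[0,0,0.04,0,0,0,1],[0,0,0.04,0,0,0,1],[0,0,0.025,0,0,0,1],[0,0,0.0105,0,0,0,1],[0,0,0,0,0,0,1],[0,0,0,0,0,0,1]]'
python3 -m handwheel '[[0,0,0,0,0,0,-0.2],[0,0,0,0,0,0,-0.2],[0,0,0,0,0,0,-0.2],[0,0,0,0,0,0,-0.2],[0,0,0,0,0,0,-0.2],[0,0,0,0,0,0,-0.5]]' 30
```

```text
time: 15.87
position: [0.4555, -0.1638, 0.0219]
tool_rot: [[1.0, -0.001, -0.0], [-0.001, -1.0, -0.0], [-0.0, 0.0, -1.0]]
contact_force: [-1.1, -0.0, 0.5]
grip_width: 0.0851
grasp_force: 0.0
time: 16.37
position: [0.456, -0.1636, 0.0227]
tool_rot: [[1.0, 0.0, 0.002], [0.0, -1.0, -0.001], [0.002, 0.001, -1.0]]
contact_force: [-1.1, 0.0, 7.4]
grip_width: 0.0394
grasp_force: 29.4
```

```bash
python3 -m handwheel '[[0,0,-0.01,0,0,0,-0.5],[0,0,-0.03,0,0,0,-0.5],[0,0,-0.04,0,0,0,-0.5],[0,0,-0.04,0,0,0,-0.5],[0,-0.015,-0.03,0,0,0,-0.5],[0,-0.03,-0.01,0,0,0,-0.5],[0.0095,-0.045,0,0,0,0,-0.5],[0.0095,-0.045,0,0,0,0,-0.5]]' 30
python3 -m handwheel '[[0.0095,-0.045,0,0,0,0,-0.5],[0.0095,-0.045,0,0,0,0,-0.5],[0.0095,-0.045,0,0,0,0,-0.5],[0.0095,-0.045,0,0,0,0,-0.5],[0.0095,-0.045,0,0,0,0,-0.5],[0.0095,-0.045,0,0,0,0,-0.5],[0.0095,-0.045,0,0,0,0,-0.5],[0.0095,-0.045,0,0,0,0,-0.5]]'
python3 -m handwheel '[[0.0095,-0.045,0,0,0,0,-0.5],[0.0095,-0.045,0,0,0,0,-0.5],[0.0095,-0.045,0,0,0,0,-0.5],[0.0095,-0.044,0,0,0,0,-0.5],[0,-0.03,0,0,0,0,-0.5],[0,-0.015,0,0,0,0,-0.5],[0,0,0,0,0,0,-0.5],[0,0,0,0,0,0,-0.5]]'
python3 -m handwheel '[[0,0,0,0,0,0,-0.5]]'
```

```text
time: 17.03
position: [0.4697, -0.0618, 0.1433]
tool_rot: [[1.0, -0.002, 0.002], [-0.002, -1.0, -0.001], [0.002, 0.001, -1.0]]
contact_force: [0.8, 0.7, -1.8]
grip_width: 0.0393
grasp_force: 30.6
time: 17.7
position: [0.5263, 0.2096, 0.1422]
tool_rot: [[1.0, 0.0, 0.0], [0.0, -1.0, -0.0], [0.0, 0.0, -1.0]]
contact_force: [0.5, 0.5, -0.8]
grip_width: 0.0389
grasp_force: 30.6
time: 18.37
position: [0.5544, 0.3754, 0.1415]
tool_rot: [[1.0, 0.001, -0.001], [0.001, -1.0, -0.001], [-0.001, 0.001, -1.0]]
contact_force: [0.0, 0.5, -2.4]
grip_width: 0.0393
grasp_force: 30.6
time: 18.45
position: [0.5553, 0.3738, 0.1416]
tool_rot: [[1.0, -0.001, 0.0], [-0.001, -1.0, -0.002], [0.0, 0.002, -1.0]]
contact_force: [0.1, -0.4, -1.3]
grip_width: 0.0389
grasp_force: 30.6
```

```bash
python3 -m handwheel '[[0,0,0.02,0,0,0,-0.5],[0,0,0.04,0,0,0,-0.5],[0,0,0.04,0,0,0,-0.5],[0,0,0.03,0,0,0,-0.5],[0,0,0.012,0,0,0,-0.5],[0,0,0.006,0,0,0,-0.5],[0,0,0.002,0,0,0,-0.5],[0,0,0,0,0,0,-0.5]]'
for i in 1 2 3; do python3 -m handwheel '[[0,0,0.001,0,0,0,-0.5],[0,0,0,0,0,0,-0.5],[0,0,0,0,0,0,-0.5]]' | grep -E "pos|contact"; done
```

```text
time: 19.12
position: [0.5557, 0.376, 0.0304]
tool_rot: [[1.0, -0.0, 0.001], [-0.0, -1.0, 0.001], [0.001, -0.001, -1.0]]
contact_force: [0.0, 0.1, -0.4]
grip_width: 0.0398
grasp_force: 30.6
position: [0.5554, 0.3765, 0.0296]
contact_force: [0.6, 0.1, 0.0]
position: [0.5549, 0.3761, 0.0278]
contact_force: [-0.3, -0.4, -1.3]
position: [0.5549, 0.3762, 0.0269]
contact_force: [0.1, 0.1, -1.1]
```

```bash
python3 -m handwheel '[[0,0,0.001,0,0,0,-0.5],[0,0,0,0,0,0,-0.5],[0,0,0,0,0,0,-0.5]]' | grep -E "pos|contact"
```

```text
position: [0.5549, 0.3762, 0.0268]
contact_force: [-2.5, -0.9, 4.8]
```

```bash
python3 -m handwheel '[[0,0,0,0,0,0,0.1],[0,0,0,0,0,0,0.4],[0,0,0,0,0,0,1],[0,0,0,0,0,0,1],[0,0,-0.01,0,0,0,1],[0,0,-0.03,0,0,0,1],[0,0,-0.04,0,0,0,1],[0,0,-0.04,0,0,0,1]]'
python3 -m handwheel '[[0,0.03,-0.03,0,0,0,1],[-0.0147,0.045,0,0,0,0,1],[-0.0147,0.045,0,0,0,0,1],[-0.0147,0.045,0,0,0,0,1],[-0.0147,0.045,0,0,0,0,1],[-0.0147,0.045,0,0,0,0,1],[-0.0147,0.045,0,0,0,0,1],[-0.0147,0.045,0,0,0,0,1]]'
python3 -m handwheel '[[-0.0147,0.045,0,0,0,0,1],[-0.0147,0.045,0,0,0,0,1],[-0.0147,0.045,0,0,0,0,1],[0,0.03,0,0,0,0,1],[0,0,0,0,0,0,1],[0,0,0,0,0,0,1],[0,0,0,0,0,0,1]]'
python3 - <<'E'
from w import *
s=get_state();c=read_camera("wrist");print(s["position"].round(4))
red=lambda H,S,V:((H<8)|(H>172))&(S>130)&(V>60)
b,st,r=blob(c["pixels"],(279,215),40,red);print(b,st,wback(c,s,b,.062).round(4))
E
```

```text
time: 20.78
position: [0.5543, 0.3758, 0.1169]
tool_rot: [[1.0, 0.001, -0.001], [0.001, -1.0, -0.001], [-0.001, 0.001, -1.0]]
contact_force: [0.4, 0.3, 0.2]
grip_width: 0.0857
grasp_force: 0.0
time: 21.45
position: [0.4772, 0.1159, 0.1392]
tool_rot: [[1.0, 0.001, 0.001], [0.001, -1.0, -0.0], [0.001, 0.0, -1.0]]
contact_force: [0.8, -1.2, -0.3]
grip_width: 0.0853
grasp_force: 0.0
time: 22.03
position: [0.4452, -0.0058, 0.1391]
tool_rot: [[1.0, 0.001, 0.001], [0.001, -1.0, 0.0], [0.001, -0.0, -1.0]]
contact_force: [0.1, 1.0, 0.3]
grip_width: 0.0855
grasp_force: 0.0
[ 0.4452 -0.0058  0.1391]
[280.36230004 221.35884133] [ 255  194   53   55 2313] [ 0.4473 -0.0051  0.062 ]
```

Centred to within 2 mm. Grasp jar_a.

```bash
python3 -m handwheel '[[0.001,0,0.04,0,0,0,1],[0,0,0.04,0,0,0,1],[0,0,0.04,0,0,0,1],[0,0,0.025,0,0,0,1],[0,0,0.011,0,0,0,1],[0,0,0,0,0,0,1],[0,0,0,0,0,0,1]]'
python3 -m handwheel '[[0,0,0,0,0,0,-0.2],[0,0,0,0,0,0,-0.2],[0,0,0,0,0,0,-0.2],[0,0,0,0,0,0,-0.2],[0,0,0,0,0,0,-0.2],[0,0,0,0,0,0,-0.5]]' 30
```

```text
time: 22.67
position: [0.4458, -0.0055, 0.0219]
tool_rot: [[1.0, 0.002, -0.0], [0.002, -1.0, 0.0], [-0.0, -0.0, -1.0]]
contact_force: [-0.1, -0.2, -0.1]
grip_width: 0.0853
grasp_force: 0.0
time: 23.17
position: [0.4462, -0.0065, 0.0226]
tool_rot: [[1.0, 0.0, 0.002], [0.0, -1.0, -0.0], [0.002, 0.0, -1.0]]
contact_force: [-0.4, 0.1, 7.2]
grip_width: 0.0394
grasp_force: 29.3
```

```bash
python3 -m handwheel '[[0,0,-0.01,0,0,0,-0.5],[0,0,-0.03,0,0,0,-0.5],[0,0,-0.04,0,0,0,-0.5],[0,0,-0.04,0,0,0,-0.5],[0,-0.015,-0.03,0,0,0,-0.5],[0,-0.03,-0.01,0,0,0,-0.5],[0.0074,-0.045,0,0,0,0,-0.5],[0.0074,-0.045,0,0,0,0,-0.5]]' 30
python3 -m handwheel '[[0.0074,-0.045,0,0,0,0,-0.5],[0.0074,-0.045,0,0,0,0,-0.5],[0.0074,-0.045,0,0,0,0,-0.5],[0.0074,-0.045,0,0,0,0,-0.5],[0.0074,-0.045,0,0,0,0,-0.5],[0.0074,-0.045,0,0,0,0,-0.5],[0.0074,-0.045,0,0,0,0,-0.5],[0,-0.04,0,0,0,0,-0.5]]'
python3 -m handwheel '[[0,-0.015,0,0,0,0,-0.5],[0,0,0,0,0,0,-0.5],[0,0,0,0,0,0,-0.5],[0,0,0,0,0,0,-0.5]]'
python3 - <<'E'
from w import *
s=get_state();c=read_camera("wrist");cv2.imwrite("pics/w5.png",c["pixels"][:,:,::-1])
E
```

```text
time: 23.83
position: [0.457, 0.0949, 0.1434]
tool_rot: [[1.0, -0.003, 0.003], [-0.003, -1.0, -0.0], [0.003, 0.0, -1.0]]
contact_force: [1.1, 0.1, -1.8]
grip_width: 0.0393
grasp_force: 30.6
time: 24.5
position: [0.4959, 0.3628, 0.1422]
tool_rot: [[1.0, 0.0, 0.0], [0.0, -1.0, 0.001], [0.0, -0.001, -1.0]]
contact_force: [0.5, -0.0, -0.6]
grip_width: 0.0396
grasp_force: 30.6
time: 24.83
position: [0.4956, 0.3703, 0.1416]
tool_rot: [[1.0, -0.001, -0.0], [-0.001, -1.0, -0.002], [-0.0, 0.002, -1.0]]
contact_force: [-0.4, -0.4, -1.5]
grip_width: 0.0393
grasp_force: 30.6
```

View pics/w5.png

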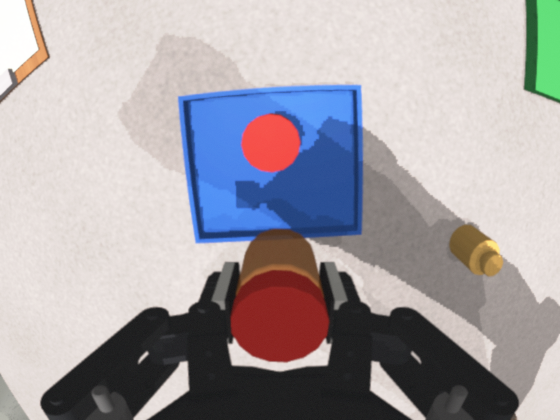

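The first jar stands upright in the blue tray with its cap at (271,142). I'll check the near wall, at row 238 or so, against the tray pose.

```bash
python3 - <<'E'
from w import *
s=get_state();c=read_camera("wrist")
for n,uv,z in[("near wall",(262,239),.02),("far wall",(270,91),.02),("L",(190,165),.02),("R",(361,165),.02),("jar",(271,142),.066)]:print(n,wback(c,s,uv,z).round(4))
E
python3 -m handwheel '[[0,0,0.02,0,0,0,-0.5],[0,0,0.04,0,0,0,-0.5],[0,0,0.04,0,0,0,-0.5],[0,0,0.02,0,0,0,-0.5],[0,0,0,0,0,0,-0.5]]'|grep pos
```

```text
near wall [0.4654 0.3866 0.02  ]
far wall [0.5916 0.3785 0.02  ]
L [0.5322 0.4463 0.02  ]
R [0.5317 0.3027 0.02  ]
jar [0.5547 0.3768 0.066 ]
position: [0.494, 0.3689, 0.0481]
```

```bash
python3 -m handwheel '[[0.0055,0,0.012,0,0,0,-0.5],[0,0,0.008,0,0,0,-0.5],[0,0,0.004,0,0,0,-0.5],[0,0,0.001,0,0,0,-0.5],[0,0,0,0,0,0,-0.5],[0,0,0,0,0,0,-0.5]]'|grep -E "pos|contact"
for i in 1 2 3; do python3 -m handwheel '[[0,0,0.001,0,0,0,-0.5],[0,0,0,0,0,0,-0.5],[0,0,0,0,0,0,-0.5]]' | grep -E "pos|contact"; done
```

```text
position: [0.4997, 0.3726, 0.0336]
contact_force: [-0.4, -0.2, -1.6]
position: [0.4995, 0.3724, 0.0324]
contact_force: [-0.5, 0.2, -1.0]
position: [0.4994, 0.3723, 0.0314]
contact_force: [-0.3, 0.0, -1.6]
position: [0.4994, 0.3723, 0.0305]
contact_force: [-0.2, 0.7, -0.8]
```

```bash
python3 -m handwheel '[[0,0,0.002,0,0,0,-0.5],[0,0,0.001,0,0,0,-0.5],[0,0,0,0,0,0,-0.5],[0,0,0,0,0,0,-0.5]]'|grep -E "pos|contact"
for i in 1 2 3; do python3 -m handwheel '[[0,0,0.001,0,0,0,-0.5],[0,0,0,0,0,0,-0.5],[0,0,0,0,0,0,-0.5]]' | grep -E "pos|contact"; done
```

```text
position: [0.4994, 0.3722, 0.0283]
contact_force: [-0.6, 0.2, -0.6]
position: [0.4994, 0.3723, 0.0276]
contact_force: [-0.1, -0.4, -2.0]
position: [0.4994, 0.3723, 0.0269]
contact_force: [0.1, 0.7, -2.0]
position: [0.4995, 0.3724, 0.0267]
contact_force: [-2.3, -1.7, 6.4]
```

Seated. Release and go above the weight.

```bash
python3 -m handwheel '[[0,0,0,0,0,0,0.1],[0,0,0,0,0,0,0.4],[0,0,0,0,0,0,1],[0,0,0,0,0,0,1],[0,0,-0.01,0,0,0,1],[0,0,-0.03,0,0,0,1],[0,0,-0.04,0,0,0,1],[0,0,-0.04,0,0,0,1]]'
python3 -m handwheel '[[0,0.03,-0.03,0,0,0,1],[-0.0133,0.045,0,0,0,0,1],[-0.0133,0.045,0,0,0,0,1],[-0.0133,0.045,0,0,0,0,1],[-0.0133,0.045,0,0,0,0,1],[-0.0133,0.045,0,0,0,0,1],[0,0.0137,0,0,0,0,1],[0,0,0,0,0,0,1]]'
python3 -m handwheel '[[0,0,0,0,0,0,1],[0,0,0,0,0,0,1]]'
python3 - <<'E'
from w import *
s=get_state();c=read_camera("wrist");print(s["position"].round(4));cv2.imwrite("pics/w6.png",c["pixels"][:,:,::-1])
for uv in[(279,215),(279,220),(279,225)]:print(uv,wback(c,s,uv,.062).round(4))
E
```

```text
time: 28.35
position: [0.4989, 0.372, 0.117]
tool_rot: [[1.0, 0.001, -0.002], [0.001, -1.0, -0.001], [-0.002, 0.001, -1.0]]
contact_force: [0.2, -0.1, 0.4]
grip_width: 0.0854
grasp_force: 0.0
time: 29.02
position: [0.4497, 0.1673, 0.1392]
tool_rot: [[1.0, -0.004, 0.001], [-0.004, -1.0, -0.002], [0.001, 0.002, -1.0]]
contact_force: [0.9, -0.5, 0.2]
grip_width: 0.085
grasp_force: 0.0
time: 29.18
position: [0.4502, 0.1723, 0.1392]
tool_rot: [[1.0, 0.002, 0.001], [0.002, -1.0, 0.001], [0.001, -0.001, -1.0]]
contact_force: [0.6, 0.8, 0.3]
grip_width: 0.0856
grasp_force: 0.0
[0.4502 0.1723 0.1392]
(279, 215) [0.4571 0.1741 0.062 ]
(279, 220) [0.4534 0.1741 0.062 ]
(279, 225) [0.4496 0.1741 0.062 ]
```

View pics/w6.png

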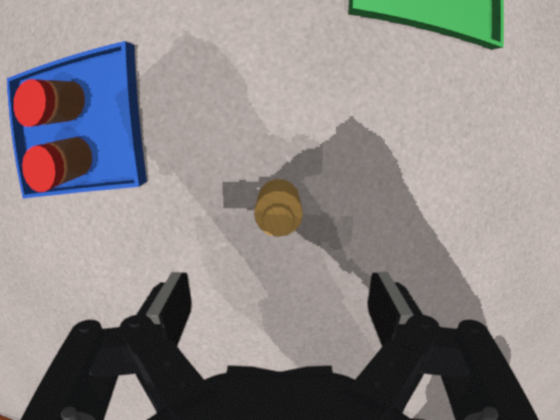

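Both jars stand upright in the blue tray, with caps at (30,103) and (42,167). The weight's knob is at (278,220), centred. I'll grasp it by its body, lower down.

```bash
python3 -m handwheel '[[0.0017,0,0.04,0,0,0,1],[0,0,0.04,0,0,0,1],[0,0,0.04,0,0,0,1],[0,0,0.03,0,0,0,1],[0,0,0.017,0,0,0,1],[0,0,0.008,0,0,0,1],[0,0,0,0,0,0,1],[0,0,0,0,0,0,1]]'
python3 -m handwheel '[[0,0,0,0,0,0,-0.2],[0,0,0,0,0,0,-0.2],[0,0,0,0,0,0,-0.2],[0,0,0,0,0,0,-0.2],[0,0,0,0,0,0,-0.2],[0,0,0,0,0,0,-0.5]]' 50
```

```text
time: 29.9
position: [0.4511, 0.1719, 0.0076]
tool_rot: [[1.0, 0.002, -0.0], [0.002, -1.0, 0.0], [-0.0, -0.0, -1.0]]
contact_force: [0.5, -0.3, 0.7]
grip_width: 0.0855
grasp_force: 0.0
time: 30.4
position: [0.4517, 0.1716, 0.0085]
tool_rot: [[1.0, 0.001, 0.002], [0.001, -1.0, 0.001], [0.002, -0.001, -1.0]]
contact_force: [-1.7, 1.6, 7.7]
grip_width: 0.0369
grasp_force: 49.4
```

```bash
python3 -m handwheel '[[0,0,-0.01,0,0,0,-0.5],[0,0,-0.03,0,0,0,-0.5],[0,0,-0.04,0,0,0,-0.5],[0,0,-0.03,0,0,0,-0.5],[0,0,-0.01,0,0,0,-0.5],[0.017,0.01,0,0,0,0,-0.5],[0.033,0.02,0,0,0,0,-0.5],[0.033,0.02,0,0,0,0,-0.5]]' 60
python3 -m handwheel '[[0.033,0.02,0,0,0,0,-0.5],[0.033,0.02,0,0,0,0,-0.5],[0.033,0.02,0,0,0,0,-0.5],[0.033,0.02,0,0,0,0,-0.5],[0.033,0.02,0,0,0,0,-0.5],[0.033,0.02,0,0,0,0,-0.5],[0.018,0.013,0,0,0,0,-0.5],[0,0,0,0,0,0,-0.5]]'
python3 -m handwheel '[[0,0,0,0,0,0,-0.5],[0,0,0,0,0,0,-0.5]]'
python3 - <<'E'
from w import *
s=get_state();c=read_camera("wrist");cv2.imwrite("pics/w7.png",c["pixels"][:,:,::-1])
E
```

```text
time: 31.07
position: [0.5131, 0.1324, 0.0967]
tool_rot: [[1.0, 0.002, -0.001], [0.002, -1.0, -0.001], [-0.001, 0.001, -1.0]]
contact_force: [0.2, 0.9, -4.8]
grip_width: 0.0362
grasp_force: 61.3
time: 31.73
position: [0.6774, 0.0282, 0.0948]
tool_rot: [[1.0, -0.005, -0.001], [-0.005, -1.0, -0.003], [-0.001, 0.003, -1.0]]
contact_force: [-0.2, -0.7, -4.9]
grip_width: 0.0364
grasp_force: 61.3
time: 31.9
position: [0.6738, 0.0338, 0.0956]
tool_rot: [[1.0, 0.001, -0.003], [0.001, -1.0, 0.0], [-0.003, -0.0, -1.0]]
contact_force: [-1.1, -0.2, -4.9]
grip_width: 0.0363
grasp_force: 61.3
```

View pics/w7.png

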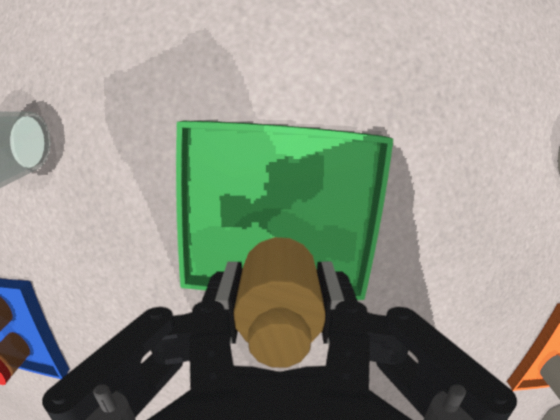

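The weight hangs upright over the middle of the green tray, whose walls run from x = 180 to 390 px. Lower it.

```bash
python3 -m handwheel '[[0,0,0.02,0,0,0,-0.5],[0,0,0.035,0,0,0,-0.5],[0,0,0.03,0,0,0,-0.5],[0,0,0.013,0,0,0,-0.5],[0,0,0.006,0,0,0,-0.5],[0,0,0.002,0,0,0,-0.5],[0,0,0,0,0,0,-0.5],[0,0,0,0,0,0,-0.5]]'
for i in 1 2; do python3 -m handwheel '[[0,0,0.001,0,0,0,-0.5],[0,0,0,0,0,0,-0.5],[0,0,0,0,0,0,-0.5]]' | grep -E "pos|contact"; done
```

```text
time: 32.62
position: [0.6762, 0.034, 0.0194]
tool_rot: [[1.0, 0.001, 0.002], [0.001, -1.0, 0.0], [0.002, -0.0, -1.0]]
contact_force: [0.4, 0.4, -4.4]
grip_width: 0.0364
grasp_force: 61.2
position: [0.6756, 0.0336, 0.0179]
contact_force: [0.0, 0.3, -4.4]
position: [0.6752, 0.0336, 0.0164]
contact_force: [0.1, -0.1, -4.6]
```

```bash
python3 -m handwheel '[[0,0,0.002,0,0,0,-0.5],[0,0,0.001,0,0,0,-0.5],[0,0,0,0,0,0,-0.5],[0,0,0,0,0,0,-0.5]]'|grep -E "pos|contact"
for i in 1 2 3; do python3 -m handwheel '[[0,0,0.001,0,0,0,-0.5],[0,0,0,0,0,0,-0.5],[0,0,0,0,0,0,-0.5]]' | grep -E "pos|contact"; done
```

```text
position: [0.6751, 0.0336, 0.014]
contact_force: [-0.4, 0.2, -5.8]
position: [0.6752, 0.0336, 0.0134]
contact_force: [0.2, -0.7, -5.0]
position: [0.6753, 0.0336, 0.0127]
contact_force: [0.3, -0.3, -3.9]
position: [0.6754, 0.0336, 0.0127]
contact_force: [-3.1, 0.4, 5.2]
```

Seated. Release, rise, back off and check everything.

```bash
python3 -m handwheel '[[0,0,0,0,0,0,0],[0,0,0,0,0,0,0.2],[0,0,0,0,0,0,0.6],[0,0,0,0,0,0,0.6],[0,0,-0.01,0,0,0,0.6],[0,0,-0.03,0,0,0,0.6],[0,0,-0.04,0,0,0,0.6],[0,0,-0.04,0,0,0,0.6]]'
python3 -m handwheel '[[0,0,-0.04,0,0,0,0.6],[0,0,-0.04,0,0,0,0.6],[-0.03,0,-0.03,0,0,0,1],[-0.045,0,0,0,0,0,1],[-0.045,0,0,0,0,0,1],[-0.045,0,0,0,0,0,1],[-0.045,0,0,0,0,0,1],[-0.045,0,0,0,0,0,1]]'
python3 -m handwheel '[[-0.03,0,0,0,0,0,1],[0,0,0,0,0,0,1],[0,0,0,0,0,0,1],[0,0,0,0,0,0,1]]'
python3 - <<'E'
from w import *
c=read_camera("top");cv2.imwrite("pics/top9.png",c["pixels"][:,:,::-1])
c=read_camera("scene");cv2.imwrite("pics/scene9.png",c["pixels"][:,:,::-1])
E
```

```text
time: 34.87
position: [0.6747, 0.0337, 0.1027]
tool_rot: [[1.0, 0.001, -0.002], [0.001, -1.0, 0.0], [-0.002, -0.0, -1.0]]
contact_force: [0.9, 0.4, -0.7]
grip_width: 0.0686
grasp_force: 0.0
time: 35.53
position: [0.4824, 0.0335, 0.1849]
tool_rot: [[1.0, 0.0, 0.001], [0.0, -1.0, -0.0], [0.001, 0.0, -1.0]]
contact_force: [0.2, 1.0, 0.4]
grip_width: 0.0852
grasp_force: 0.0
time: 35.87
position: [0.4626, 0.0335, 0.1852]
tool_rot: [[1.0, 0.0, 0.002], [0.0, -1.0, -0.0], [0.002, 0.0, -1.0]]
contact_force: [-0.2, 0.5, 0.3]
grip_width: 0.0855
grasp_force: 0.0
```

View pics/top9.png

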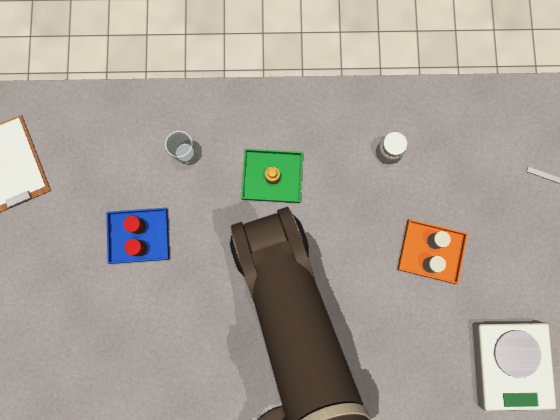

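View pics/scene9.png

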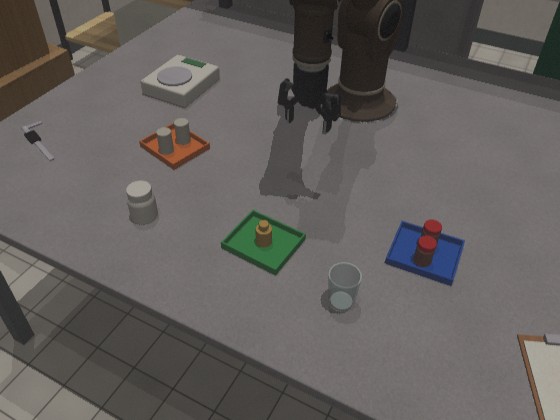

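In the top view the cores are in the orange tray at (442,240) and (437,265), the jars in the blue tray at (132,225) and (134,247), and the weight in the green tray at (272,175). All stand upright. The beaker at (180,146) and the tub at (394,147) haven't moved, and the arm is clear.

```bash
python3 -c "from rig import *;print(sign_off())"
```

```text
the job is handed in; nothing more can be done
None
```

The job is handed in at about 36 s: both cores stand in the orange tray, both jars in the blue and the weight in the green, all upright, with the beaker and tub where they were.

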